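Load the cover glass into a film carrier for scanning

TASK

The film carrier on the light panel has a negative in it and needs its cover glass. Lift the clear glass (not the white opal one) out of the wooden case, touching it with the gripper only at its edges and never on its faces, and lay it flat in the carrier's recess over the negative without dropping it. When you have let go of it, fold the carrier's hinged frame fully shut over it; leave the opal glass, notebook, binder clip and ink bottle where they are.

Things in the scene. Friction and masses are not known exactly. Their poses are not given: they have to be found in the camera images.
- clear_glass_center (a point): Centre (half-way up) of the clear glass plate with pale green edges, 90 x 64 x 4 mm, about 60 g. It starts flat in one of the case's two compartments. x along its 90 mm length, y across the 64 mm width, z up. Take it across the 64 mm width: beside and under the middle of its long edges there is free space, 14 mm down to the felt floor
- clear_face: The two faces of the clear glass, fixed to it: all of it except the outermost 3 mm rim. Origin at the centre of the glass's underside. Nothing of the robot may touch it
- opal_glass_center (a point): Centre of the opaque white opal plate, same size, in the other compartment; it stays where it is
- glass_case: Open walnut case, green felt floor, fixed on a 4 mm leather pad: 236 (x) x 150 (y) x 30 mm high, walls, floor and middle divider 6 mm. Origin: centre of its underside, z up. Plates lie along x, 57 mm either side of the origin, their short ends on two foam rests (58 mm along y, top 20 mm above the underside, outer lips 3 mm higher). 37 mm from a plate's long edge to the side wall
- carrier: Black film carrier fixed on the white light panel. Origin: under the recess's centre, at the underside, 9 mm above the desk; x along the recess to the hinge, z up. x from -56 to +82 mm, 92 mm wide, 24 mm high. Recess 94 (x) x 68 (y) x 6 mm deep, walls' upper half sloped outward. Both long sides are cut away from x -26 to +26 mm, down to the panel, for fingers holding the glass's long edges
- seat (a point): Where the centre of the clear glass is when it lies in the recess: centre of the recess, 20 mm above the carrier's underside. Same axes as the carrier; either end of the glass may point to the hinge
- hold_frame (a joint): Angle of the carrier's black hinged frame, rad: 0 = closed flat on the carrier, 1.57 = upright, 2.1 = leaning back; starts open. A friction hinge (0.07 N m) holds it where it is left; about 1 N near its free end moves it. 5 mm thick, 92 mm wide, 126 mm from hinge to free edge; window 84 x 56 mm (30 to 114 mm from the hinge) over the glass: press on the frame or tab, not into the window
- frame_tab (a point): Middle of the finger tab at the frame's free end, on the face that is uppermost when closed; 132 mm from the hinge. The tab is 34 mm wide and ends 140 mm from the hinge, so with the frame open it stands some 170 mm above the desk: carry things over it or round it
- frame_hinge (a point): Middle of the hinge line, which runs along the carrier's y axis, 72 mm from the recess's centre along +x and 26.5 mm above the carrier's underside; axes as the carrier
- notebook: Black notebook, 148 x 110 x 16 mm, lying to the left of the case; bystander. Origin at the centre of its underside
- binder_clip_1: Black binder clip with wire handles, 32 x 31 x 43 mm, standing to the right of the light panel; bystander. Origin at the centre of its underside
- ink_bottle: Square dark blue ink bottle, 49 x 48 x 58 mm, at the back right; bystander. Origin at the centre of its underside

How it is judged:
By the outcome, as a careful person would: the job done as asked, in the order asked, and still so for the second after the job is handed in, with the robot touching nothing.
It also fails if it takes over 67 s, if anything falls off the work surface, if the arm or the gripper's body presses on something with over 40 N, if the wrist force passes 120 N, or if a joint passes its speed limit or range.

ROBOT

A 6-joint arm with a two-finger parallel gripper is mounted at the origin on a cart in front of the work surface, level with it; the furniture and walls round the work are solid. World frame = base frame: x ahead of the robot, y to its left, z up, the work surface at z = 0. Lengths are in m, angles in degrees, forces in N, time in s.
With the tool pointing down it reaches from about 0.375 to 0.9 m from the base axis. Payload 3.1 kg.
Tool frame: the origin (TCP) lies at the very end of the fingers, on their centre line; the grasp point (between the pads) lies 19 mm behind it; z points along the fingers, y is the direction in which the jaws open and shut (so a half turn about z gives the same grasp; the last joint's range is limited). The gripper opens to 87 mm and grips with 3 to 60 N. Pads are 19 mm wide; open, the fingers measure 117 mm over their backs; the gripper's body (75 mm by 190 mm) begins 51 mm behind the grasp point.
Start: joints at [57.783, 30.224, 82.088, -0, 67.689, -10.227], TCP at [0.234, 0.58, 0.223] pointing down, gripper open.
Joint ranges: [-176.69, 176.69], [-43.24, 126.21], [12.49, 139.97], [-82, 262], [0, 151.66], [-163.58, 163.58]. Speed limits (degrees/s): [159.86, 159.86, 180, 180, 180, 180].

INTERFACE

Orientations are given as a 3x3 rotation matrix whose columns are the frame's x, y, z axes.
In Python, from rig import readout, capture, camera_model, bot, spot_in, regions_of gives the robot as it stands.
- The arm moves only by the tool send_rows, never from a script. Its argument "moves" is a list that holds one entry, the list of rows, each a list of 7 numbers: the turn, a rotation vector about the tool's x, y, z in degrees, then the shift along the tool's x, y, z in cm, then the opening, from -1 (shut) to 1 (fully open). A call has exactly 5 rows; each row shifts and turns the commanded pose from where the row before left it, along the tool's axes as they then stand; what a row does not reach is not made up. A row lasts 1/10 s, in which the tool goes at most 50 mm and 8.59 degrees, less where a joint would pass 70% of its speed; a pose out of reach is approached as far as the arm can. A call with a gripper value outside its range is refused whole. The fingers move at their own pace and stop on an object; the grip force is fixed at half the most. Time passes only in rows, so rows that do not move let the fingers close, or fill a call up. It gives the time, the measured TCP pose, the force and the opening at its end, in the units of the state.
- readout.read_state(): the state, without advancing time (a new reading comes with each control period).
- capture(name): name is "side" or "top"; returns the picture (384x512x3 uint8, blue, green, red); there is no depth.
- camera_model(name): a dict with "camera_matrix" (3x3 intrinsics, pixels), "k1" (the pictures are not rectified: a ray, as slopes to the right and down, at radius r is drawn at 1 + k1 r^2 times it, then the intrinsics apply), "pose" (4x4, takes a point from camera to world coordinates). Camera axes: x right, y up, looking along -z (the intrinsics and any distortion apply to the point x, -y, -z); pixel columns grow to the right and rows downward; lengths in m; the calibration is good to about 2 mm. A picture is of the moment at which its call begins. camera_model takes no time and is no camera call.
- bot.hand_in(): hands the job in, once; it reports no verdict.
Trained networks look in the newest picture that a camera, given by its name, has taken for a name from the list of things; names that differ only in an ending like _2 or _b are one class to them, and where a whole thing is asked for, a point or a joint stands for the part that bears it (a point fixed in the world has none). Each returns a list of dicts, best first, with "p" (0 to 1); they miss things now and then, are a little off and sometimes report something else, mostly with a low value. They report only what shows in the picture. A call takes as long as a camera call.
- spot_in(camera, thing): "location" ([x, y, z] in m, in world coordinates, good to about 4 mm: the middle of the surface that is visible of it).
- regions_of(camera, thing): "mask" (384x512 bool, what is visible of it).
The state is a dict: "time_s": time; "joint_positions": joint angles; "qvel": joint speeds; "tau": joint torques, N m; "position": TCP position; "tcp_rot": TCP orientation; "force": force on the tool from outside, world axes, zero at the start; "moment": the same for the moment, N m; "opening": opening from 0.0 (shut) to 1.0 (fully open).
Only numpy, scipy, OpenCV 4.12 (cv2) and the standard library are available. Lean on these libraries where they do the work, as an engineer would, in place of code of your own. Each camera call takes 0.05 s, during which the arm holds its last target. There are 200 camera calls.

## Working session

There is one attempt and no reset: what is moved stays moved. The work goes in short steps, Python scripts to look and compute and a tool call to move; the robot and the scene stay as the last step left them, time stands still between calls to the robot, and variables do not carry over. Pictures are saved under pics/ and viewed, about 8 in all and at most 12, crops included, and the job is handed in when it is done.

Besides the shell and the picture viewer there is one more tool, called after "Emit:" as name([rows], argument=value, ...), one row to a line, values as JSON. send_rows: Moves the arm, as the interface text tells. Its arguments: {"type":"object","properties":{"moves":{"type":"array","items":{"type":"array","items":{"type":"array","items":{"type":"number"}}}}},"required":["moves"]}

```bash
ls; mkdir -p pics
python3 - <<'E'
from rig import *
import cv2,numpy as np
a=capture("top");b=capture("side")
cv2.imwrite("pics/t0.png",a);cv2.imwrite("pics/s0.png",b)
for c in("top","side"):
  m=camera_model(c);print(c,np.round(m["pose"],3).tolist(),m["k1"],np.round(m["camera_matrix"],1).tolist())
  for t in["clear_glass_center","opal_glass_center","glass_case","carrier","seat","frame_tab","frame_hinge","notebook","binder_clip_1","ink_bottle"]:
    print(t,[(np.round(d["location"],3).tolist(),round(d["p"],2)) for d in spot_in(c,t)[:2]])
s=readout.read_state();print(s)
E
```

```text
pics
top [[-0.028, 0.997, -0.075, 0.486], [-0.999, -0.029, -0.02, 0.105], [-0.022, 0.075, 0.997, 1.614], [0.0, 0.0, 0.0, 1.0]] -0.21127654490024023 [[493.1, 0.0, 253.4], [0.0, 493.1, 183.5], [0.0, 0.0, 1.0]]
clear_glass_center [([0.579, 0.34, 0.033], 0.56)]
opal_glass_center [([0.466, 0.355, 0.033], 0.6)]
glass_case [([0.522, 0.338, 0.012], 0.72)]
carrier [([0.577, 0.339, 0.025], 0.59), ([0.538, -0.107, 0.034], 0.55)]
seat [([0.534, -0.105, 0.033], 0.85)]
frame_tab [([0.585, -0.078, 0.086], 0.61)]
frame_hinge [([0.531, -0.108, 0.029], 0.63)]
notebook [([0.502, 0.582, 0.02], 0.68)]
binder_clip_1 [([0.522, 0.336, 0.01], 0.54), ([0.499, 0.582, 0.02], 0.44)]
ink_bottle []
side [[1.0, -0.013, 0.011, 0.613], [0.017, 0.6, -0.8, -0.88], [0.004, 0.8, 0.6, 0.813], [0.0, 0.0, 0.0, 1.0]] -0.06697084567076252 [[375.6, 0.0, 250.4], [0.0, 375.6, 186.8], [0.0, 0.0, 1.0]]
clear_glass_center [([0.58, 0.333, 0.031], 0.46), ([0.509, 0.575, 0.02], 0.33)]
opal_glass_center [([0.462, 0.35, 0.032], 0.73)]
glass_case [([0.523, 0.32, 0.019], 0.61)]
carrier [([0.545, -0.123, 0.033], 0.77)]
seat [([0.544, -0.12
[... 399 characters left out ...]
  8.20860496e+01,  4.64204079e-04,
        6.76889430e+01, -1.02282670e+01]), 'qvel': array([ 0.08455438, -0.02550493,  0.0666829 ,  0.00117215,  0.01893792,
        0.08366315]), 'tau': array([-1.16525633e-03, -4.40028584e+01, -1.76986045e+01,  6.33354764e-02,
        5.05922490e-02, -2.83655169e-05]), 'position': array([0.23399755, 0.57953708, 0.22255388]), 'tcp_rot': array([[-9.27253089e-01,  3.74435188e-01,  4.42482574e-06],
       [ 3.74435188e-01,  9.27253088e-01,  2.10807713e-05],
       [ 3.79044923e-06,  2.12040208e-05, -1.00000000e+00]]), 'force': array([-0.65205511,  0.45003467,  0.67052854]), 'moment': array([ 0.01427348, -0.03810933, -0.02001696]), 'opening': 1.0003508297424337}
```

Run:
```python
import cv2
a=cv2.imread("pics/t0.png");print(a.shape)
cv2.imwrite("pics/t0b.png",cv2.resize(a,(800,600),interpolation=cv2.INTER_CUBIC))
b=cv2.imread("pics/s0.png");cv2.imwrite("pics/s0b.png",cv2.resize(b,(800,600),interpolation=cv2.INTER_CUBIC))
```

```text
(384, 512, 3)
```

View pics/t0b.png

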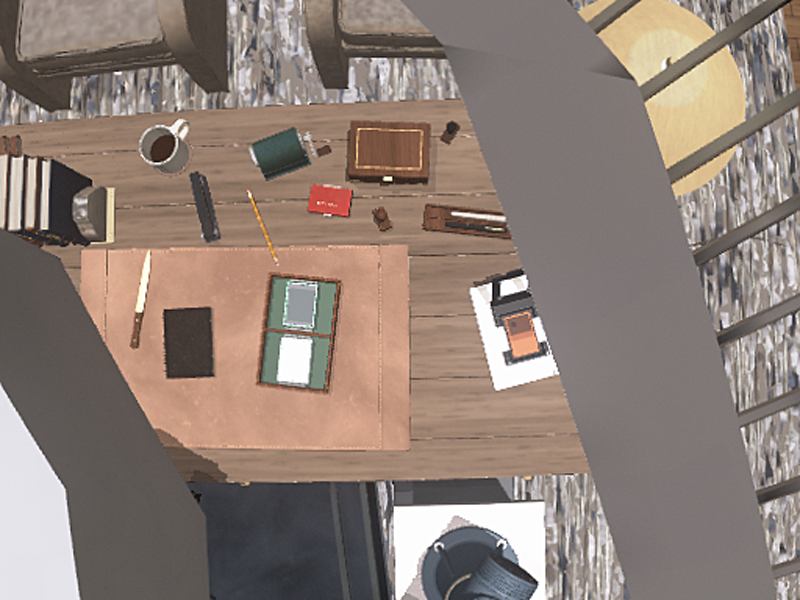

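View pics/s0b.png

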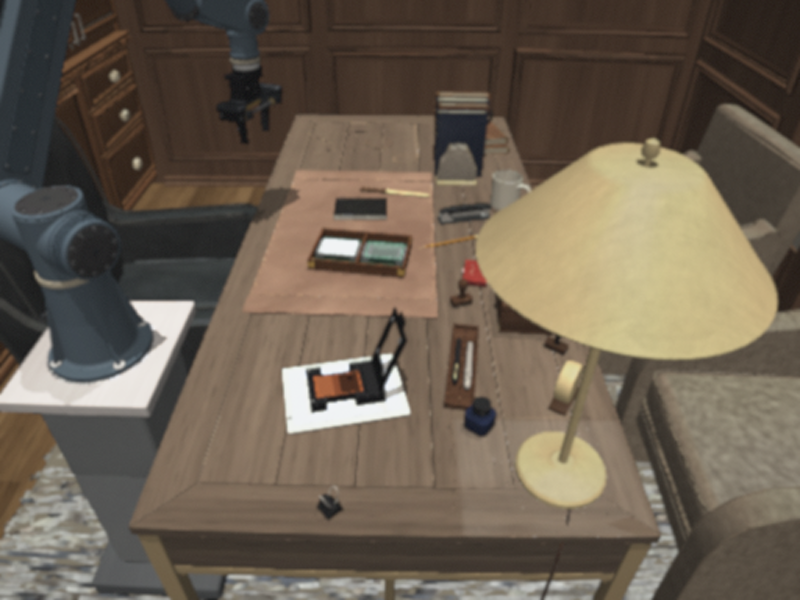

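Run:
```python
import cv2,numpy as np
a=cv2.imread("pics/t0.png");b=cv2.imread("pics/s0.png")
def crop(im,x,y,w,h,s): return cv2.resize(im[y:y+h,x:x+w],None,fx=s,fy=s,interpolation=cv2.INTER_CUBIC)
c=[crop(a,155,168,80,60,5),crop(a,295,165,80,90,5)[:450],crop(b,190,140,80,40,5),crop(b,175,190,100,90,4)]
o=np.zeros((600,800,3),np.uint8)
o[:300,:400]=c[0];o[:200,400:]=c[2]
o[300:600,:400]=crop(a,295,170,80,60,5);
o[200:560,400:]=crop(b,175,190,100,90,4)
cv2.imwrite("pics/crop1.png",o)
```

```text
(no output)
```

View pics/crop1.png

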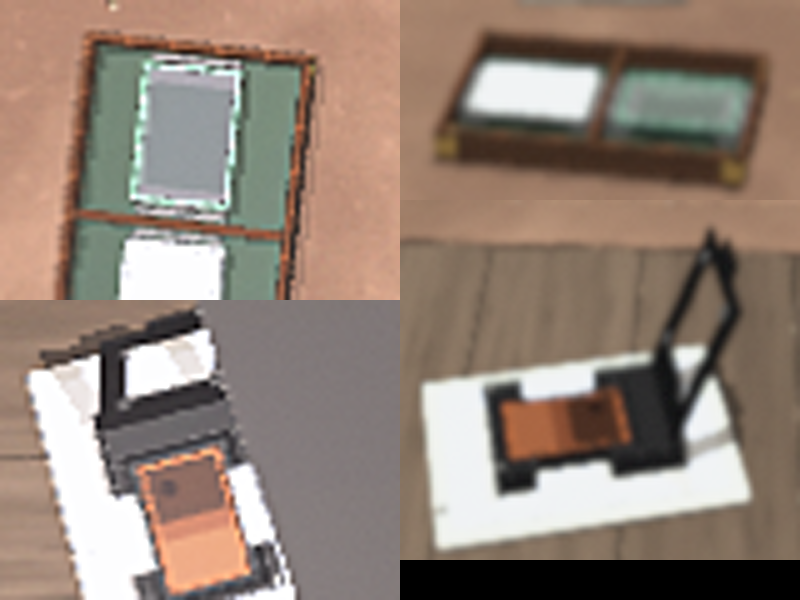

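```bash
cat > h.py <<'E'
import cv2,numpy as np
from rig import *
def proj(c,P):
    m=camera_model(c);T=np.linalg.inv(m["pose"]);K=np.array(m["camera_matrix"])
    q=np.asarray(P,float)@T[:3,:3].T+T[:3,3];x=q[...,0]/-q[...,2];y=-q[...,1]/-q[...,2]
    f=1+m["k1"]*(x*x+y*y);return np.stack([K[0,0]*x*f+K[0,2],K[1,1]*y*f+K[1,2]],-1)
def ortho(c,im,cx,cy,z,w=.16,px=.0005):
    # rows: +x up ; cols: -y right
    n=int(w/px);r=(np.arange(n)-n/2+.5)*px
    X,Y=np.meshgrid(cx-r,cy-r,indexing="ij");
    p=proj(c,np.stack([X,Y,np.full_like(X,z)],-1)).astype(np.float32)
    return cv2.remap(im,p[...,0],p[...,1],cv2.INTER_CUBIC)
def pix2w(uv,cx,cy,n,px=.0005):
    uv=np.asarray(uv,float);return np.stack([cx-(uv[...,1]-n/2+.5)*px,cy-(uv[...,0]-n/2+.5)*px],-1)
E
python3 - <<'E'
from h import *
im={"top":cv2.imread("pics/t0.png"),"side":cv2.imread("pics/s0.png")}
rows=[]
for c in im:
  o=ortho(c,im[c],.545,-.12,.027);hsv=cv2.cvtColor(o,cv2.COLOR_BGR2HSV)
  m=((hsv[...,1]>110)&(hsv[...,0]<22)&(o[...,2]>70)).astype(np.uint8)
  m=cv2.morphologyEx(m,cv2.MORPH_OPEN,np.ones((9,9)))
  k=max(cv2.findContours(m,0,1)[0],key=cv2.contourArea);r=cv2.minAreaRect(k)
  print(c,"neg",pix2w(r[0],.545,-.12,320),np.array(r[1])*.5,r[2]);cv2.drawContours(o,[k],0,(255,0,0),1)
  g=ortho(c,im[c],.52,.34,.028,.3,.001)
  w=((g.min(2)>215)).astype(np.uint8)
  w=cv2.morphologyEx(w,cv2.MORPH_OPEN,np.ones((9,9)))
  k=max(cv2.findContours(w,0,1)[0],key=cv2.contourArea);r=cv2.minAreaRect(k)
  print(c,"opal",pix2w(r[0],.52,.34,300,.001),np.array(r[1]),r[2])
  G=ortho(c,im[c],.576,.335,.028,.16)
  rows.append(np.hstack([cv2.resize(G,(300,300)),cv2.resize(o,(300,300))]))
cv2.imwrite("pics/ortho.png",np.vstack(rows))
E
```

```text
top neg [ 0.48559813 -0.12128313] [50.28078842 55.56555176] 77.69197845458984
top opal [0.4612066 0.3524435] [64.64135742 91.05815887] 6.546291351318359
side neg [ 0.50425917 -0.11727451] [89.92359161 59.76408386] 77.60914611816406
side opal [0.4634584  0.35413942] [62.24089432 88.26057434] 6.581944942474365
```

View pics/ortho.png

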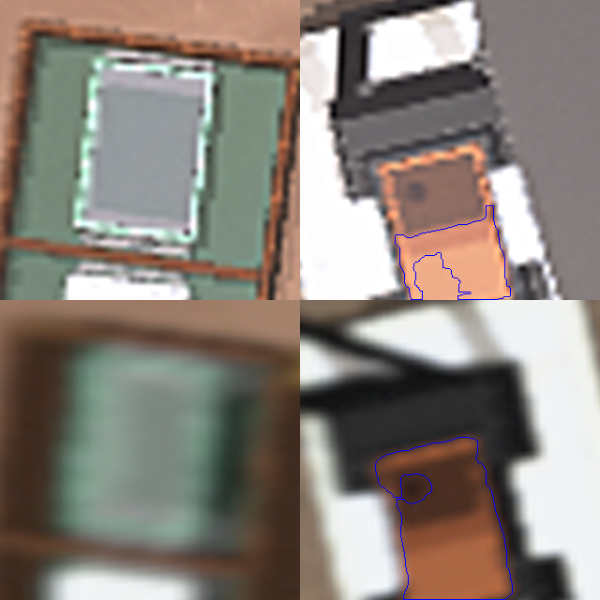

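```bash
cat >> h.py <<'E'
def togo(x,y,z,yaw):
    """yaw: heading (deg) of wanted tool y; prints turn about tool z, then shift in tool axes after that turn"""
    s=readout.read_state();R=s["tcp_rot"];p=s["position"]
    d=(yaw-np.degrees(np.arctan2(R[1,1],R[0,1])));d=(d+90)%180-90
    a=np.radians(yaw);h=np.degrees(np.arctan2(R[1,1],R[0,1]))+d;a=np.radians(h)
    yv=np.array([np.cos(a),np.sin(a),0]);zv=np.array([0,0,-1]);xv=np.cross(yv,zv);D=np.array([x,y,z])-p
    print("t",round(s["time_s"],2),"pos",np.round(p,4),"tilt",np.round(R[:,2],4),"turn z",round(-d,2),"shift cm",np.round([D@xv*100,D@yv*100,D@zv*100],2),"F",np.round(s["force"],1),"op",round(s["opening"],3))
E
python3 - <<'E'
from h import *
im={"top":cv2.imread("pics/t0.png"),"side":cv2.imread("pics/s0.png")}
for c in im:
  o=ortho(c,im[c],.505,-.118,.027);hsv=cv2.cvtColor(o,cv2.COLOR_BGR2HSV)
  m=((hsv[...,1]>75)&(hsv[...,0]<22)&(o[...,2]>55)).astype(np.uint8)
  m=cv2.morphologyEx(m,cv2.MORPH_CLOSE,np.ones((15,15)));m=cv2.morphologyEx(m,cv2.MORPH_OPEN,np.ones((25,25)))
  k=max(cv2.findContours(m,0,1)[0],key=cv2.contourArea);r=cv2.minAreaRect(k)
  print(c,"neg",pix2w(r[0],.505,-.118,320),np.array(r[1])*.5,r[2],cv2.contourArea(k)/4)
  # clear glass: whole plate incl. reflections, top only
  G=ortho(c,im[c],.576,.338,.028);h=cv2.cvtColor(G,cv2.COLOR_BGR2HSV)
  ctr=cv2.morphologyEx(((h[...,1]<40)).astype(np.uint8),cv2.MORPH_OPEN,np.ones((15,15)))
  ks=[cv2.minAreaRect(k) for k in cv2.findContours(ctr,0,1)[0] if cv2.contourArea(k)>3000]
  for r in ks:print(c,"pale",pix2w(r[0],.576,.338,320),np.array(r[1])*.5,r[2])
  cv2.imwrite(f"pics/o_{c}.png",o)
togo(.5758,.3398,.12,83.45)
print(proj("top",[.5758,.3398,.028]))
E
```

```text
top neg [ 0.50111148 -0.1179351 ] [87.02729034 57.73945236] 78.2317123413086 4231.625
top pale [0.50675002 0.35900001] [94.49998474 20.99999619] -0.0
top pale [0.56799324 0.28829053] [32.18695068 99.48168945] 8.063246726989746
top pale [0.57697998 0.35297729] [ 98.86646271 107.49932098] 7.72182559967041
side neg [ 0.50354634 -0.11663292] [93.10076904 64.01113892] 77.90524291992188 5234.5
side pale [0.50725 0.3445 ] [ 22.  101.5] 90.0
side pale [0.5752923  0.32430537] [ 80.2985611  107.83757019] 5.762632846832275
t 1.1 pos [0.234  0.5795 0.2226] tilt [ 0.  0. -1.] turn z -15.44 shift cm [-36.69 -19.92  10.26] F [-0.7  0.5  0.7] op 1.0
[191.14365066 194.60827955]
```

Emit:
send_rows([
  [[0,0,-7.7,0,0,0,1],[0,0,-7.7,0,0,0,1],[0,0,0,-3,-1.7,0,1],[0,0,0,-3.5,-2,0,1],[0,0,0,-3.5,-2,0,1]],
])

```text
time_s: 1.6
position: [0.3274, 0.511, 0.2226]
tcp_rot: [[-0.994, 0.113, 0.0], [0.113, 0.994, 0.0], [-0.0, 0.0, -1.0]]
force: [0.2, 0.2, 1.2]
opening: 1.001
```

Emit:
send_rows([
  [[0,0,0,-4,-2,0,1],[0,0,0,-4,-2,0,1],[0,0,0,-4,-2,0,1],[0,0,0,-4,-2,0,1],[0,0,0,-4,-2,0,1]],
])

```text
time_s: 2.1
position: [0.5154, 0.388, 0.2226]
tcp_rot: [[-0.993, 0.115, 0.0], [0.115, 0.993, 0.0], [-0.0, 0.0, -1.0]]
force: [0.0, -0.1, -0.0]
opening: 1.002
```

Run:
```python
from h import *
togo(.5758,.3398,.12,83.45)
```

```text
t 2.1 pos [0.5154 0.388  0.2226] tilt [ 1.e-04  2.e-04 -1.e+00] turn z -0.05 shift cm [-6.55 -4.1  10.26] F [ 0.  -0.1 -0. ] op 1.002
```

Emit:
send_rows([
  [[0,0,0,-3.3,-2.1,1,1],[0,0,0,-3.4,-2.1,3,1],[0,0,0,0,0,3,1],[0,0,0,0,0,3,1],[0,0,0,0,0,0,1]],
])

```text
time_s: 2.6
position: [0.5727, 0.3378, 0.1177]
tcp_rot: [[-0.993, 0.116, -0.01], [0.116, 0.993, -0.004], [0.009, -0.005, -1.0]]
force: [-0.8, 0.2, 0.7]
opening: 1.0
```

Run:
```python
from h import *
a=capture("top");b=capture("side");togo(.5758,.3398,.014,83.45)
A=cv2.resize(a[165:240,150:250],None,fx=4,fy=4,interpolation=2);B=cv2.resize(b[100:175,190:290],None,fx=4,fy=4,interpolation=2)
cv2.imwrite("pics/v1.png",np.hstack([A,B]))
```

```text
t 2.7 pos [0.5756 0.3398 0.1225] tilt [-9.e-04 -3.e-04 -1.e+00] turn z -0.03 shift cm [-2.000e-02  1.000e-02  1.085e+01] F [-0.5  0.5  0.5] op 1.005
```

View pics/v1.png

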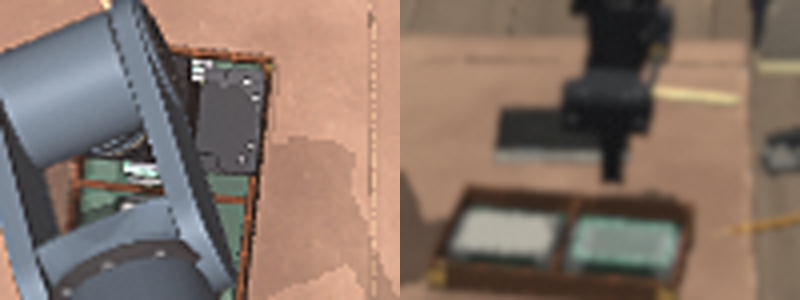

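Emit:
send_rows([
  [[0,0,0,0,0,2.5,1],[0,0,0,0,0,2.5,1],[0,0,0,0,0,2,1],[0,0,0,0,0,1,1],[0,0,0,0,0,0,1]],
])

```text
time_s: 3.2
position: [0.5758, 0.3402, 0.0429]
tcp_rot: [[-0.993, 0.114, 0.0], [0.114, 0.993, 0.0], [-0.0, 0.0, -1.0]]
force: [0.2, 0.4, 0.9]
opening: 0.997
```

Run:
```python
from h import *
b=capture("side");a=capture("top");togo(.5758,.3398,.014,83.45)
B=cv2.resize(b[115:185,190:290],None,fx=8,fy=8,interpolation=2)
cv2.imwrite("pics/v2.png",B)
```

```text
t 3.3 pos [0.5768 0.3404 0.0443] tilt [ 0.0028  0.001  -1.    ] turn z -0.02 shift cm [ 0.1  -0.07  3.03] F [-0.7  0.2  0.2] op 0.998
```

View pics/v2.png

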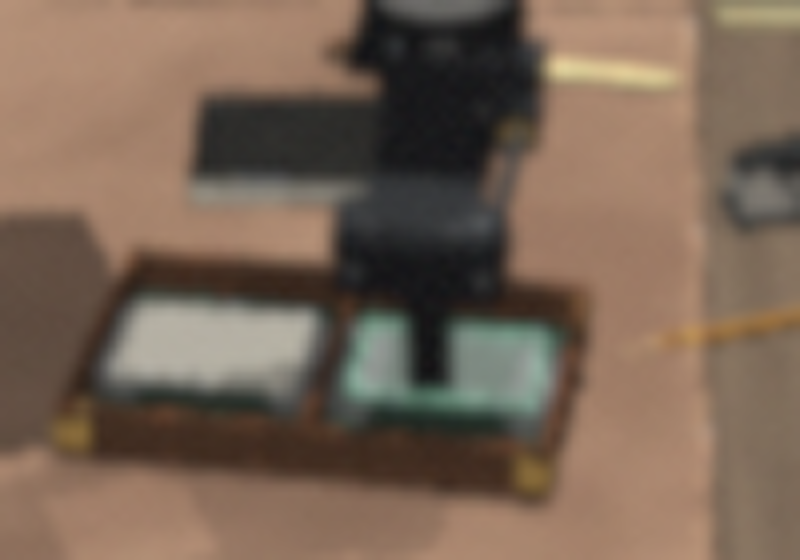

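Run:
```python
from h import *
s=readout.read_state();R=s["tcp_rot"];p=s["position"]
for n,dy in(("in",-.0435),("back",-.0585)):
  print(n,[( (proj("side",p+R@np.array([dx,dy,0]))-[190,115])*8).round(0).tolist() for dx in(-.0095,.0095)])
a=np.radians(-6.55);ex=np.array([np.cos(a),np.sin(a),0]);ey=np.array([-np.sin(a),np.cos(a),0]);c=np.array([.5758,.3398,.028])
print([((proj("side",c+sx*.045*ex+sy*.032*ey)-[190,115])*8).round(0).tolist() for sx,sy in((-1,-1),(1,-1),(1,1),(-1,1))])
```

```text
in [[451.0, 380.0], [410.0, 377.0]]
back [[446.0, 397.0], [406.0, 394.0]]
[[338.0, 387.0], [526.0, 402.0], [542.0, 330.0], [360.0, 317.0]]
```

Emit:
send_rows([
  [[0,0,0,0,0,0.8,1],[0,0,0,0,0,0.8,1],[0,0,0,0,0,0.8,1],[0,0,0,0,0,0.4,1],[0,0,0,0,0,0,1]],
])

```text
time_s: 3.8
position: [0.575, 0.3394, 0.0134]
tcp_rot: [[-0.993, 0.115, -0.002], [0.115, 0.993, -0.001], [0.002, -0.001, -1.0]]
force: [0.7, -0.5, 0.7]
opening: 0.999
```

Run:
```python
from h import *
togo(.5765,.3400,.014,83.45)
```

```text
t 3.8 pos [0.575  0.3394 0.0134] tilt [-2.e-03 -8.e-04 -1.e+00] turn z -0.04 shift cm [-0.14  0.08 -0.06] F [ 0.7 -0.5  0.7] op 0.999
```

Emit:
send_rows([
  [[0,0,0,0,0,0,0.8],[0,0,0,0,0,0,0.65],[0,0,0,0,0,0,0.55],[0,0,0,0,0,0,0.53],[0,0,0,0,0,0,0.51]],
])

```text
time_s: 4.3
position: [0.5758, 0.3398, 0.0148]
tcp_rot: [[-0.993, 0.115, 0.0], [0.115, 0.993, 0.0], [-0.0, 0.0, -1.0]]
force: [-0.8, 0.2, 0.4]
opening: 0.77
```

Emit:
send_rows([
  [[0,0,0,0,0,0,0.48],[0,0,0,0,0,0,0.4],[0,0,0,0,0,0,0.3],[0,0,0,0,0,0,-1],[0,0,0,0,0,0,-1]],
])

```text
time_s: 4.8
position: [0.5757, 0.3397, 0.0146]
tcp_rot: [[-0.993, 0.115, -0.0], [0.115, 0.993, -0.0], [-0.0, -0.0, -1.0]]
force: [0.5, -0.2, 0.8]
opening: 0.728
```

Emit:
send_rows([
  [[0,0,0,0,0,0,-1],[0,0,0,0,0,-0.3,-1],[0,0,0,0,0,-0.7,-1],[0,0,0,0,0,-1,-1],[0,0,0,0,0,-1.5,-1]],
])

```text
time_s: 5.3
position: [0.5753, 0.3396, 0.05]
tcp_rot: [[-0.993, 0.115, -0.001], [0.115, 0.993, -0.0], [0.001, -0.001, -1.0]]
force: [-0.4, -0.4, -0.9]
opening: 0.725
```

Emit:
send_rows([
  [[0,0,0,0,0,-2,-1],[0,0,0,0,0,-2.5,-1],[0,0,0,0,0,-2.5,-1],[0,0,0,0,0,-2,-1],[0,0,0,0,0,0,-1]],
])

```text
time_s: 5.8
position: [0.5783, 0.3408, 0.1445]
tcp_rot: [[-0.993, 0.115, 0.008], [0.115, 0.993, 0.003], [-0.008, 0.004, -1.0]]
force: [0.7, 0.2, -0.6]
opening: 0.724
```

Run:
```python
from h import *
b=capture("side");a=capture("top");togo(.5023,-.1173,.17,102)
B=cv2.resize(b[85:160,190:290],None,fx=6,fy=6,interpolation=2)
cv2.imwrite("pics/v3.png",B)
```

```text
t 5.9 pos [0.5759 0.3398 0.1405] tilt [ 1.5e-03  5.0e-04 -1.0e+00] turn z -18.59 shift cm [ 16.7  -43.18  -2.95] F [ 0.5 -0.6 -1. ] op 0.726
```

View pics/v3.png

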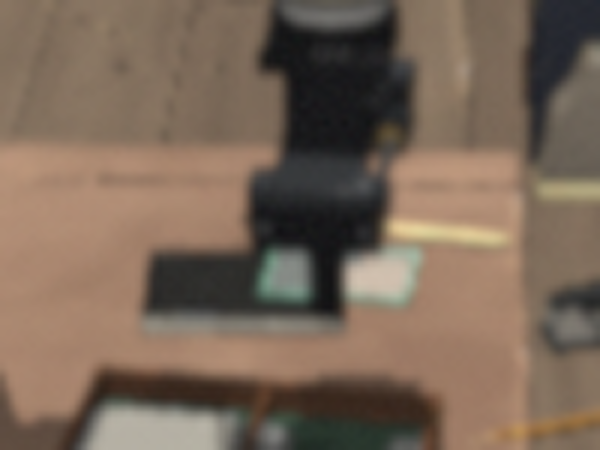

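Emit:
send_rows([
  [[0,0,-6.2,0,0,-1,-1],[0,0,-6.2,0,0,-1,-1],[0,0,-6.2,0,0,-1,-1],[0,0,0,2.5,-1.5,0,-1],[0,0,0,3.5,-2,0,-1]],
])

```text
time_s: 6.4
position: [0.5246, 0.2931, 0.1683]
tcp_rot: [[-0.978, -0.209, 0.0], [-0.209, 0.978, 0.0], [-0.0, 0.0, -1.0]]
force: [-0.3, -0.4, -0.6]
opening: 0.726
```

Emit:
send_rows([
  [[0,0,0,3,-3,0,-1],[0,0,0,3,-3.5,0,-1],[0,0,0,3,-3.5,0,-1],[0,0,0,2,-4,0,-1],[0,0,0,0,-4,0,-1]],
])

```text
time_s: 6.9
position: [0.4489, 0.0931, 0.1682]
tcp_rot: [[-0.978, -0.209, -0.008], [-0.209, 0.978, 0.0], [0.008, 0.002, -1.0]]
force: [1.1, -0.1, -0.2]
opening: 0.73
```

Emit:
send_rows([
  [[0,0,0,0,-4,0,-1],[0,0,0,0,-4,0,-1],[0,0,0,0,-4,0,-1],[0,0,0,0,-3.5,0,-1],[0,0,0,0,-2.5,0,-1]],
])

```text
time_s: 7.4
position: [0.4913, -0.0842, 0.1685]
tcp_rot: [[-0.978, -0.206, -0.002], [-0.206, 0.978, 0.0], [0.002, 0.001, -1.0]]
force: [0.6, 0.2, 0.7]
opening: 0.726
```

Emit:
send_rows([
  [[0,0,0,0,-2,0,-1],[0,0,0,0,-1,0,-1],[0,0,0,0,0,0,-1],[0,0,0,0,0,0,-1],[0,0,0,0,0,0,-1]],
])

```text
time_s: 7.9
position: [0.4972, -0.11, 0.1693]
tcp_rot: [[-0.978, -0.209, -0.001], [-0.209, 0.978, 0.001], [0.001, 0.001, -1.0]]
force: [0.0, 0.8, 0.3]
opening: 0.725
```

Run:
```python
from h import *
togo(.5023,-.1173,.08,102.2)
```

```text
t 7.9 pos [ 0.4972 -0.11    0.1693] tilt [-1.4e-03  9.0e-04 -1.0e+00] turn z -0.12 shift cm [-0.35 -0.82  8.93] F [0.  0.8 0.3] op 0.725
```

Emit:
send_rows([
  [[0,0,0,0,-0.8,2,-1],[0,0,0,0,0,3,-1],[0,0,0,0,0,3,-1],[0,0,0,0,0,2,-1],[0,0,0,0,0,0,-1]],
])

```text
time_s: 8.4
position: [0.4974, -0.1172, 0.0673]
tcp_rot: [[-0.978, -0.209, -0.006], [-0.209, 0.978, 0.003], [0.005, 0.004, -1.0]]
force: [0.1, 0.2, -0.5]
opening: 0.725
```

Emit:
send_rows([
  [[0,0,0,0,0,0.5,-1],[0,0,0,0,0,0.5,-1],[0,0,0,0,0,0,-1],[0,0,0,0,0,0,-1],[0,0,0,0,0,0,-1]],
])

```text
time_s: 8.9
position: [0.4999, -0.1193, 0.0602]
tcp_rot: [[-0.978, -0.208, 0.001], [-0.208, 0.978, -0.001], [-0.001, -0.001, -1.0]]
force: [0.3, -0.2, -0.3]
opening: 0.727
```

Run:
```python
from h import *
b=capture("side");a=capture("top");togo(.5023,-.1173,.05,102.2)
cv2.imwrite("pics/b4.png",b);cv2.imwrite("pics/a4.png",a)
B=cv2.resize(b[200:275,170:270],None,fx=8,fy=8,interpolation=2)
cv2.imwrite("pics/v4.png",B)
s=readout.read_state();R=s["tcp_rot"];p=s["position"]
q=lambda P:((proj("side",P)-[170,200])*8).round(0).astype(int).tolist()
print("glass @dx=0",[q(p+R@np.array([sx*.045,sy*.032,-.0122+sz*.002])) for sz in(-1,1) for sx,sy in((-1,-1),(1,-1),(1,1),(-1,1))])
print("finger",[q(p+R@np.array([sx*.0095,-.032-d,0])) for d in(0,.01) for sx in(-1,1)])
a=np.radians(12.2);ex=np.array([np.cos(a),np.sin(a),0]);ey=np.array([-np.sin(a),np.cos(a),0])
c=np.array([.5023,-.1173,.033])
print("carrier outl",[q(c+x*ex+y*ey) for x,y in((-.056,-.046),(.082,-.046),(.082,.046),(-.056,.046))])
print("cutaway",[q(c+x*ex+y*ey) for x,y in((-.026,-.046),(.026,-.046),(.026,.046),(-.026,.046))])
```

```text
t 9.0 pos [ 0.4998 -0.1194  0.06  ] tilt [ 9.e-04 -4.e-04 -1.e+00] turn z -0.2 shift cm [-0.29  0.15  1.  ] F [ 0.1 -0.1 -0.5] op 0.727
glass @dx=0 [[489, 321], [228, 355], [213, 229], [462, 197], [490, 329], [229, 364], [214, 237], [463, 205]]
finger [[389, 363], [334, 371], [393, 384], [338, 392]]
carrier outl [[218, 469], [610, 413], [564, 236], [196, 285]]
cutaway [[304, 457], [453, 436], [417, 256], [277, 274]]
```

View pics/v4.png

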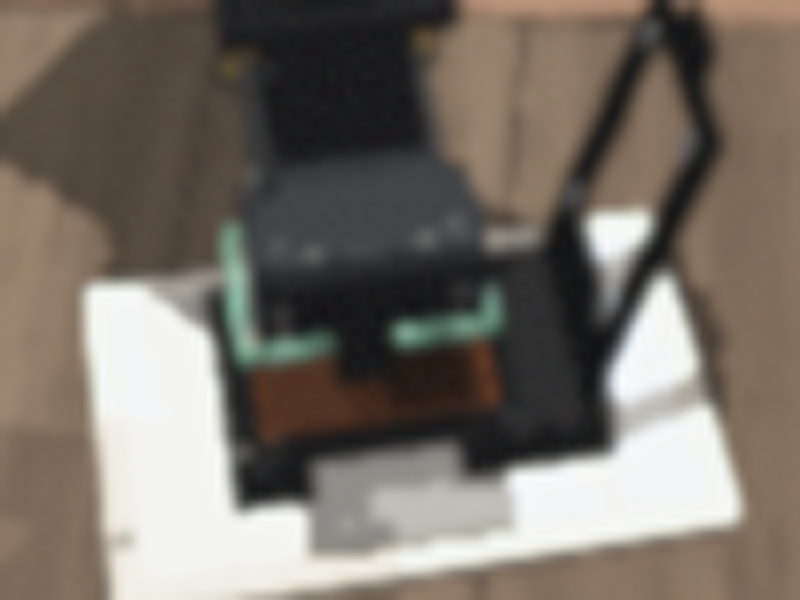

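```bash
cat > fit.py <<'E'
from h import *
from scipy.optimize import minimize
def box(cx,cy,yaw,L,W,z0,z1):
    a=np.radians(yaw);ex=np.array([np.cos(a),np.sin(a)]);ey=np.array([-ex[1],ex[0]])
    return np.array([[*(np.array([cx,cy])+sx*L/2*ex+sy*W/2*ey),z] for z in(z0,z1) for sx in(-1,1) for sy in(-1,1)])
def hullmask(P,off,s,shape):
    m=np.zeros(shape,np.float32);h=cv2.convexHull(((P-off+.5)*s-.5).astype(np.float32)).astype(np.float64)
    cv2.fillConvexPoly(m,np.round(h*16).astype(np.int32),1,cv2.LINE_8,4);return cv2.GaussianBlur(m,(0,0),4)
def fit(cam,mask,off,s,x0,f):
    M=cv2.GaussianBlur(mask.astype(np.float32),(0,0),4)
    c=lambda x:((hullmask(proj(cam,f(x)),off,s,mask.shape)-M)**2).sum()
    r=minimize(c,x0,method="Nelder-Mead",options=dict(initial_simplex=np.vstack([x0]+[np.array(x0)+d for d in np.diag([.004,.004,2]+[.004]*(len(x0)-3))]),xatol=1e-4,fatol=1e-2,maxiter=400))
    return r.x,r.fun/M.sum()
def up(im,u,v,w,h,s): return cv2.resize(im[v:v+h,u:u+w],None,fx=s,fy=s,interpolation=cv2.INTER_CUBIC)
E
cat > m.py <<'E'
from fit import *
import sys
off=np.array([170,200]);S=8
s0=up(cv2.imread("pics/s0.png"),170,200,100,75,S);h=cv2.cvtColor(s0,cv2.COLOR_BGR2HSV)
m=((h[...,1]>120)&(h[...,0]<14)&(s0[...,2]>65)).astype(np.uint8);m[:180]=0;m[480:]=0
m=cv2.morphologyEx(m,cv2.MORPH_OPEN,np.ones((15,15)));k=max(cv2.findContours(m,0,1)[0],key=cv2.contourArea)
M=np.zeros_like(m);cv2.fillConvexPoly(M,cv2.convexHull(k),1)
print("neg side",fit("side",M,off,S,[.503,-.117,12,.088,.06],lambda x:box(x[0],x[1],x[2],x[3],x[4],.027,.027)))
b=up(cv2.imread("pics/b4.png"),170,200,100,75,S);h=cv2.cvtColor(b,cv2.COLOR_BGR2HSV)
g=((h[...,1]>50)&(h[...,0]>60)&(h[...,0]<95)).astype(np.uint8);g[:, :200]=0
g=cv2.morphologyEx(g,cv2.MORPH_OPEN,np.ones((7,7)))
P=cv2.findNonZero(g);G=np.zeros_like(g);hl=cv2.convexHull(P);cv2.fillConvexPoly(G,hl,1)
# unseen far-right corner: compare only outside the triangle -> use edges: fit with weights
print("green hull approx",cv2.approxPolyDP(hl,8,True)[:,0].tolist())
e=b.copy();cv2.drawContours(e,[hl,cv2.convexHull(k)],-1,(255,0,255),1);cv2.imwrite("pics/v5.png",e)
E
python3 m.py
```

```text
neg side (array([ 0.50344743, -0.11663426, 12.04514695,  0.0886257 ,  0.0584394 ]), np.float64(0.008154154831199224))
green hull approx [[504, 326], [237, 368], [221, 316], [225, 237], [497, 296]]
```

View pics/v5.png

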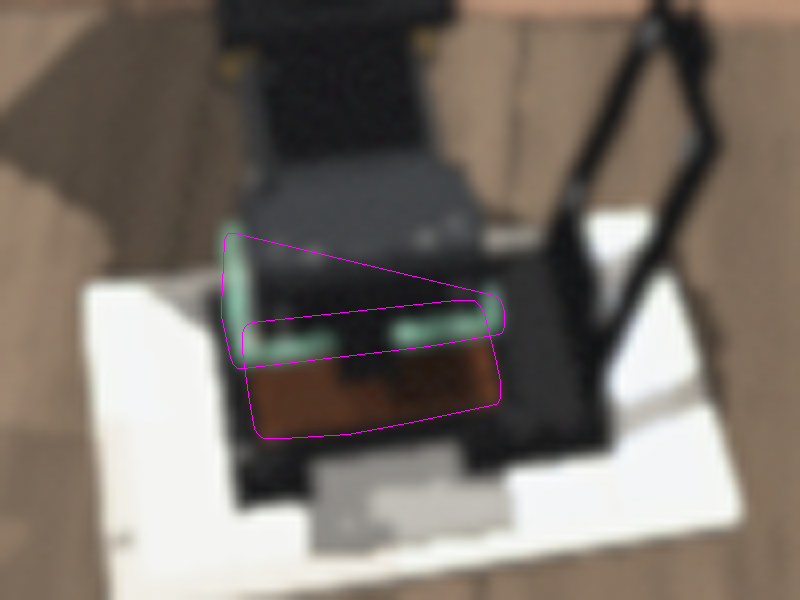

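Emit:
send_rows([
  [[0,0,0,0,0.2,0.5,-1],[0,0,0,0,0,1,-1],[0,0,0,0,0,1,-1],[0,0,0,0,0,0.7,-1],[0,0,0,0,0,0,-1]],
])

```text
time_s: 9.5
position: [0.4982, -0.1168, 0.026]
tcp_rot: [[-0.978, -0.208, -0.003], [-0.208, 0.978, 0.001], [0.002, 0.002, -1.0]]
force: [0.0, -0.1, -0.8]
opening: 0.724
```

Emit:
send_rows([
  [[0,0,0,0,0,0.2,-1],[0,0,0,0,0,0,-1],[0,0,0,0,0,0,-1],[0,0,0,0,0,0,-1],[0,0,0,0,0,0,-1]],
])

```text
time_s: 10.0
position: [0.4993, -0.1173, 0.0258]
tcp_rot: [[-0.978, -0.208, 0.001], [-0.208, 0.978, -0.0], [-0.0, -0.0, -1.0]]
force: [0.5, 1.2, -0.3]
opening: 0.727
```

```bash
cat > look.py <<'E'
from fit import *
import sys
b=capture("side");n=sys.argv[1];cv2.imwrite(f"pics/b{n}.png",b)
togo(.5023,-.117,.0176,102.05)
s=readout.read_state();R=s["tcp_rot"];p=s["position"]
q=lambda P:((proj("side",P)-[170,200]+.5)*8-.5).round(0).astype(int)
e=up(b,170,200,100,75,8)
G=[q(p+R@np.array([sx*.045-.0039,sy*.032,-.0114+.002])) for sx,sy in((-1,-1),(1,-1),(1,1),(-1,1))]
N=[q(P) for P in box(.50345,-.11663,12.05,.094,.068,.033,.033)[:4][[0,2,3,1]]]
print("glass",np.array(G).tolist(),"recess",np.array(N).tolist())
cv2.polylines(e,[np.array(G)],True,(255,0,255));cv2.polylines(e,[np.array(N)],True,(0,255,255))
cv2.imwrite(f"pics/v{n}.png",e[150:550,150:650])
E
python3 look.py 6
```

```text
t 10.05 pos [ 0.4992 -0.1173  0.0258] tilt [ 4.e-04 -2.e-04 -1.e+00] turn z -0.04 shift cm [-0.3  -0.04  0.82] F [ 0.2 -0.6 -1.2] op 0.728
glass [[505, 397], [251, 432], [235, 305], [478, 273]] recess [[247, 442], [513, 405], [484, 273], [231, 306]]
```

View pics/v6.png

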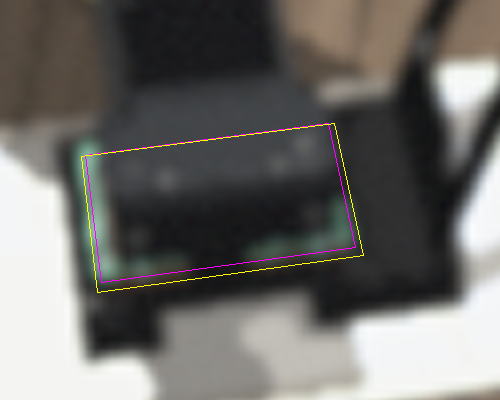

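Emit:
send_rows([
  [[0,0,0,-0.05,0,0.1,-1],[0,0,0,0,0,0.1,-1],[0,0,0,0,0,0.1,-1],[0,0,0,0,0,0.1,-1],[0,0,0,0,0,0,-1]],
])

```text
time_s: 10.55
position: [0.4995, -0.1171, 0.0214]
tcp_rot: [[-0.978, -0.208, -0.0], [-0.208, 0.978, 0.0], [0.0, 0.0, -1.0]]
force: [0.5, 0.6, -0.7]
opening: 0.725
```

Emit:
send_rows([
  [[0,0,0,0,0,0.1,-1],[0,0,0,0,0,0.1,-1],[0,0,0,0,0,0.05,-1],[0,0,0,0,0,0,-1],[0,0,0,0,0,0,-1]],
])

```text
time_s: 11.05
position: [0.4997, -0.1172, 0.0191]
tcp_rot: [[-0.978, -0.208, 0.0], [-0.208, 0.978, -0.0], [-0.0, -0.0, -1.0]]
force: [-0.4, 0.1, -0.5]
opening: 0.726
```

Run:
```python
from h import *
togo(.5023,-.117,.0176,102.05)
```

```text
t 11.05 pos [ 0.4997 -0.1172  0.0191] tilt [ 2.e-04 -1.e-04 -1.e+00] turn z -0.04 shift cm [-0.25 -0.04  0.15] F [-0.4  0.1 -0.5] op 0.726
```

Emit:
send_rows([
  [[0,0,0,0,0,0.05,-1],[0,0,0,0,0,0.05,-1],[0,0,0,0,0,0.0,-1],[0,0,0,0,0,0,-1],[0,0,0,0,0,0,-1]],
])

```text
time_s: 11.55
position: [0.4998, -0.1172, 0.0181]
tcp_rot: [[-0.978, -0.208, 0.0], [-0.208, 0.978, -0.0], [-0.0, -0.0, -1.0]]
force: [0.7, -0.4, -0.0]
opening: 0.725
```

Emit:
send_rows([
  [[0,0,0,0,0,0.05,-1],[0,0,0,0,0,0,-1],[0,0,0,0,0,0.0,-1],[0,0,0,0,0,0,-1],[0,0,0,0,0,0,-1]],
])

```text
time_s: 12.05
position: [0.4997, -0.1171, 0.0176]
tcp_rot: [[-0.978, -0.208, 0.0], [-0.208, 0.978, -0.0], [-0.0, -0.0, -1.0]]
force: [1.0, 0.1, -0.6]
opening: 0.725
```

Emit:
send_rows([
  [[0,0,0,0,0,0.05,-1],[0,0,0,0,0,0,-1],[0,0,0,0,0,0.0,-1],[0,0,0,0,0,0,-1],[0,0,0,0,0,0,-1]],
])

```text
time_s: 12.55
position: [0.4998, -0.1172, 0.0176]
tcp_rot: [[-0.978, -0.208, 0.001], [-0.208, 0.978, -0.0], [-0.0, -0.0, -1.0]]
force: [0.2, 0.6, 6.3]
opening: 0.724
```

Emit:
send_rows([
  [[0,0,0,0,0,0.03,-1],[0,0,0,0,0,0,-1],[0,0,0,0,0,0.0,-1],[0,0,0,0,0,0,-1],[0,0,0,0,0,0,-1]],
])

```text
time_s: 13.05
position: [0.4998, -0.1172, 0.0175]
tcp_rot: [[-0.978, -0.208, 0.001], [-0.208, 0.978, -0.0], [-0.001, -0.0, -1.0]]
force: [-0.7, 0.7, 7.5]
opening: 0.724
```

Emit:
send_rows([
  [[0,0,0,0,0,-0.05,-1],[0,0,0,0,0,0,0.45],[0,0,0,0,0,0.0,0.5],[0,0,0,0,0,0,0.6],[0,0,0,0,0,0,0.75]],
])

```text
time_s: 13.55
position: [0.499, -0.1169, 0.0168]
tcp_rot: [[-0.978, -0.208, -0.001], [-0.208, 0.978, 0.001], [0.001, 0.001, -1.0]]
force: [-0.4, 0.4, 0.1]
opening: 0.824
```

Emit:
send_rows([
  [[0,0,0,0,0,0,0.85],[0,0,0,0,0,0,0.9],[0,0,0,0,0,-0.2,0.9],[0,0,0,0,0,-0.5,0.9],[0,0,0,0,0,-1,0.9]],
])

```text
time_s: 14.05
position: [0.4992, -0.1169, 0.0344]
tcp_rot: [[-0.978, -0.208, -0.001], [-0.208, 0.978, 0.001], [0.001, 0.001, -1.0]]
force: [-0.6, 0.0, 0.6]
opening: 0.947
```

Emit:
send_rows([
  [[0,0,0,0,0,-2,0.9],[0,0,0,0,0,-3,0.9],[0,0,0,0,0,-3,0.9],[0,0,0,0,0,-3,0.9],[0,0,0,0,0,-3,0.9]],
])

```text
time_s: 14.55
position: [0.4994, -0.117, 0.1764]
tcp_rot: [[-0.978, -0.208, 0.001], [-0.208, 0.978, -0.0], [-0.001, -0.0, -1.0]]
force: [1.1, 0.2, 0.1]
opening: 0.946
```

Emit:
send_rows([
  [[0,0,0,3,0,-2,-1],[0,0,0,3,0,-2,-1],[0,0,0,3,0,-1,-1],[0,0,0,2,0,0,-1],[0,0,0,0,0,0,-1]],
])

```text
time_s: 15.05
position: [0.3895, -0.1394, 0.2252]
tcp_rot: [[-0.979, -0.206, -0.001], [-0.206, 0.979, 0.0], [0.001, 0.0, -1.0]]
force: [0.2, -0.5, -0.3]
opening: 0.578
```

```bash
python3 look.py 7
python3 - <<'E'
from fit import *
b=cv2.imread("pics/b7.png");e=up(b,170,150,100,125,4);e=cv2.resize(e,None,fx=1.2,fy=1.2)
cv2.imwrite("pics/v7b.png",e)
E
```

```text
t 15.1 pos [ 0.3913 -0.1399  0.2252] tilt [ 1.2e-03 -6.0e-04 -1.0e+00] turn z -0.14 shift cm [-11.34  -0.07  20.76] F [ 0.6 -0.5 -0.5] op 0.533
glass [[135, -8], [-161, 27], [-157, -97], [124, -128]] recess [[247, 442], [513, 405], [484, 273], [231, 306]]
```

View pics/v7b.png

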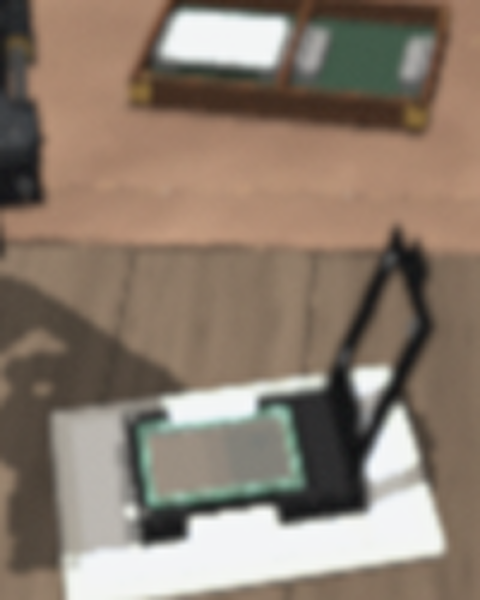

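Run:
```python
from fit import *
a=np.radians(12.05);ex=np.array([np.cos(a),np.sin(a),0]);ey=np.array([-ex[1],ex[0],0])
H=np.array([.5025,-.117,.0355])+.072*ex
for th in(1.57,1.7,1.8,1.9,2.0,2.1):
  P=lambda R,y:H+R*(-np.cos(th)*ex+np.array([0,0,np.sin(th)]))+y*ey
  print(th,[((proj("side",P(R,y))-[170,150]+.5)*4.8).round(0).tolist() for R,y in((.126,.046),(.126,-.046),(.14,.017),(.14,-.017))],P(.132,0).round(3))
print([(np.round(d["location"],3),round(d["p"],2)) for d in spot_in("side","frame_tab")[:2]])
# start pose for pushing: carrier x=+.165, y=0 (behind), above
for cx in(-.11,.17): print((np.array([.5025,-.117])+cx*ex[:2]).round(4))
togo(*(np.array([.5025,-.117])+.17*ex[:2]),.225,102.05)
```

```text
1.57 [[322.0, 225.0], [350.0, 328.0], [330.0, 237.0], [340.0, 275.0]] [ 0.573 -0.102  0.167]
1.7 [[350.0, 223.0], [379.0, 326.0], [362.0, 235.0], [373.0, 272.0]] [ 0.59  -0.098  0.166]
1.8 [[370.0, 224.0], [402.0, 326.0], [385.0, 235.0], [397.0, 273.0]] [ 0.602 -0.096  0.164]
1.9 [[391.0, 226.0], [423.0, 328.0], [408.0, 238.0], [421.0, 275.0]] [ 0.615 -0.093  0.16 ]
2.0 [[410.0, 230.0], [444.0, 332.0], [430.0, 242.0], [443.0, 280.0]] [ 0.627 -0.091  0.156]
2.1 [[428.0, 235.0], [463.0, 337.0], [451.0, 248.0], [465.0, 286.0]] [ 0.638 -0.088  0.149]
[(array([ 0.598, -0.105,  0.1  ]), 0.94)]
[ 0.3949 -0.14  ]
[ 0.6688 -0.0815]
t 15.15 pos [ 0.3923 -0.1402  0.225 ] tilt [ 1.9e-03 -9.0e-04 -1.0e+00] turn z -0.1 shift cm [-28.26  -0.03   0.  ] F [ 0.2  0.5 -0.4] op 0.49
```

Emit:
send_rows([
  [[0,0,0,-2,0,0,-1],[0,0,0,-4,0,0,-1],[0,0,0,-4,0,0,-1],[0,0,0,-4,0,0,-1],[0,0,0,-4,0,0,-1]],
])

```text
time_s: 15.65
position: [0.5708, -0.1015, 0.224]
tcp_rot: [[-0.978, -0.209, 0.001], [-0.209, 0.978, -0.0], [-0.001, -0.0, -1.0]]
force: [0.2, -0.8, -0.2]
opening: 0.048
```

Emit:
send_rows([
  [[0,0,0,-4,0,0,-1],[0,0,0,-3,0,0,-1],[0,0,0,-1.8,0,0,-1],[0,0,0,0,0,0,-1],[0,0,0,0,0,0,-1]],
])

```text
time_s: 16.15
position: [0.6542, -0.0834, 0.2233]
tcp_rot: [[-0.978, -0.209, -0.002], [-0.209, 0.978, 0.0], [0.001, 0.001, -1.0]]
force: [-0.6, 0.8, -0.1]
opening: 0.006
```

```bash
cat > tg.py <<'E'
from h import *
import sys
cx,cy,z=map(float,sys.argv[1:]);a=np.radians(12.05)
p=np.array([.5025,-.117])+cx*np.array([np.cos(a),np.sin(a)])+cy*np.array([-np.sin(a),np.cos(a)])
togo(*p,z,102.05)
E
python3 tg.py .155 0 .14
```

```text
t 16.15 pos [ 0.6542 -0.0834  0.2233] tilt [-1.6e-03  4.0e-04 -1.0e+00] turn z 0.03 shift cm [ 0.04 -0.11  8.33] F [-0.6  0.8 -0.1] op 0.006
```

Emit:
send_rows([
  [[0,0,0,0,0,2,-1],[0,0,0,0,0,2.5,-1],[0,0,0,0,0,2,-1],[0,0,0,0,0,0.5,-1],[0,0,0,0,0,0,-1]],
])

```text
time_s: 16.65
position: [0.653, -0.0842, 0.1536]
tcp_rot: [[-0.978, -0.208, -0.002], [-0.208, 0.978, 0.001], [0.002, 0.001, -1.0]]
force: [-0.3, 0.2, 0.7]
opening: 0.006
```

Emit:
send_rows([
  [[0,0,0,1,0,0,-1],[0,0,0,1,0,0,-1],[0,0,0,1,0,0,-1],[0,0,0,1,0,0,-1],[0,0,0,1,0,0,-1]],
])

```text
time_s: 17.15
position: [0.6046, -0.095, 0.1549]
tcp_rot: [[-0.978, -0.208, 0.001], [-0.208, 0.978, -0.0], [-0.001, -0.001, -1.0]]
force: [1.1, 0.4, 0.8]
opening: 0.007
```

```bash
python3 tg.py .084 0 .1555
```

```text
t 17.15 pos [ 0.6046 -0.095   0.1549] tilt [ 1.e-03 -4.e-04 -1.e+00] turn z -0.05 shift cm [ 2.04 -0.02 -0.06] F [1.1 0.4 0.8] op 0.007
```

Emit:
send_rows([
  [[0,0,0,1,0,0,-1],[0,0,0,1,0,0,-1],[0,0,0,1.1,0,0,-1],[0,0,0,1.1,0,0.05,-1],[0,0,0,1.1,0,0.1,-1]],
])

```text
time_s: 17.65
position: [0.5524, -0.1058, 0.1526]
tcp_rot: [[-0.978, -0.208, -0.0], [-0.208, 0.978, 0.0], [0.0, 0.0, -1.0]]
force: [0.4, -0.3, 0.4]
opening: 0.005
```

```bash
python3 tg.py .022 0 .144
python3 - <<'E'
from fit import *
b=capture("side");cv2.imwrite("pics/v8.png",up(b,170,150,100,125,4))
E
```

```text
t 17.65 pos [ 0.5524 -0.1058  0.1526] tilt [-2.e-04  1.e-04 -1.e+00] turn z -0.05 shift cm [ 2.92 -0.05  0.86] F [ 0.4 -0.3  0.4] op 0.005
```

View pics/v8.png

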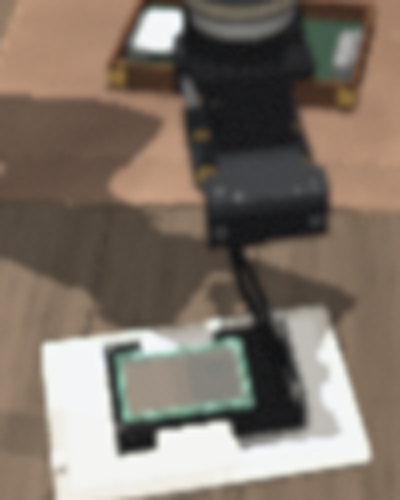

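Emit:
send_rows([
  [[0,0,0,1.5,0,0.35,-1],[0,0,0,1.4,0,0.5,-1],[0,0,0,1.4,0,0.75,-1],[0,0,0,1.25,0,0.9,-1],[0,0,0,0,0,0,-1]],
])

```text
time_s: 18.2
position: [0.4963, -0.1166, 0.1267]
tcp_rot: [[-0.978, -0.207, -0.005], [-0.207, 0.978, 0.002], [0.004, 0.003, -1.0]]
force: [-0.3, 0.2, -0.3]
opening: 0.004
```

```bash
python3 tg.py -.0263 0 .1045
```

```text
t 18.2 pos [ 0.4963 -0.1166  0.1267] tilt [-0.0047  0.0021 -1.    ] turn z -0.1 shift cm [ 2.04 -0.16  2.22] F [-0.3  0.2 -0.3] op 0.004
```

Emit:
send_rows([
  [[0,0,0,1.1,0,1.1,-1],[0,0,0,1.05,0,1.15,-1],[0,0,0,0.9,0,1.4,-1],[0,0,0,0.8,0,1.4,-1],[0,0,0,0,0,0,-1]],
])

```text
time_s: 18.7
position: [0.4601, -0.1247, 0.0762]
tcp_rot: [[-0.978, -0.207, -0.004], [-0.207, 0.978, 0.002], [0.003, 0.003, -1.0]]
force: [0.1, 0.1, -0.5]
opening: 0.007
```

Emit:
send_rows([
  [[0,0,0,0.4,0,0.9,-1],[0,0,0,0.3,0,0.8,-1],[0,0,0,0.3,0,0.8,-1],[0,0,0,0,0,0,-1],[0,0,0,0,0,0,-1]],
])

```text
time_s: 19.2
position: [0.4516, -0.1273, 0.052]
tcp_rot: [[-0.978, -0.208, -0.001], [-0.208, 0.978, 0.0], [0.0, 0.0, -1.0]]
force: [-0.1, -0.0, 0.2]
opening: 0.007
```

```bash
python3 tg.py -.0525 0 .038
```

```text
t 19.2 pos [ 0.4516 -0.1273  0.052 ] tilt [-5.e-04  3.e-04 -1.e+00] turn z -0.04 shift cm [ 0.05 -0.06  1.4 ] F [-0.1 -0.   0.2] op 0.007
```

Emit:
send_rows([
  [[0,0,0,0,0,0.4,-1],[0,0,0,0,0,0.4,-1],[0,0,0,0,0,0.4,-1],[0,0,0,0,0,0.1,-1],[0,0,0,0,0,0,-1]],
])

```text
time_s: 19.7
position: [0.4516, -0.1272, 0.039]
tcp_rot: [[-0.978, -0.208, -0.0], [-0.208, 0.978, 0.0], [0.0, 0.0, -1.0]]
force: [-0.4, 0.2, -0.4]
opening: 0.007
```

Emit:
send_rows([
  [[0,0,0,0,0,0.05,-1],[0,0,0,0,0,0,-1],[0,0,0,0,0,0.05,-1],[0,0,0,0,0,0,-1],[0,0,0,0,0,0,-1]],
])

```text
time_s: 20.2
position: [0.4518, -0.1273, 0.0385]
tcp_rot: [[-0.978, -0.208, 0.0], [-0.208, 0.978, -0.0], [-0.0, -0.0, -1.0]]
force: [-1.0, -0.0, 3.7]
opening: 0.006
```

Contact at z 0.0385, as expected for a closed frame. Pressing slightly more, then retreating.

Emit:
send_rows([
  [[0,0,0,0,0,0.05,-1],[0,0,0,0,0,0.05,-1],[0,0,0,0,0,0,-1],[0,0,0,0,0,0,-1],[0,0,0,0,0,0,-1]],
])

```text
time_s: 20.7
position: [0.4518, -0.1274, 0.0382]
tcp_rot: [[-0.978, -0.208, 0.001], [-0.208, 0.978, -0.0], [-0.001, -0.001, -1.0]]
force: [-1.7, 0.6, 11.1]
opening: 0.005
```

Emit:
send_rows([
  [[0,0,0,0,0,-0.3,-1],[0,0,0,0,0,-1,-1],[0,0,0,0,0,-2,-1],[0,0,0,0,0,-3,-1],[0,0,0,0,0,-3,-1]],
])

```text
time_s: 21.2
position: [0.4512, -0.1271, 0.1312]
tcp_rot: [[-0.978, -0.208, -0.001], [-0.208, 0.978, 0.001], [0.001, 0.001, -1.0]]
force: [0.7, -0.2, -0.2]
opening: 0.004
```

Emit:
send_rows([
  [[0,0,0,1,3,-3,-1],[0,0,0,1,4,-3,-1],[0,0,0,0,4,-2,-1],[0,0,0,0,4,0,-1],[0,0,0,0,2,0,-1]],
])

```text
time_s: 21.7
position: [0.3956, 0.0365, 0.2108]
tcp_rot: [[-0.978, -0.21, 0.001], [-0.21, 0.978, 0.0], [-0.001, 0.0, -1.0]]
force: [0.4, -0.2, -0.4]
opening: 0.009
```

Run:
```python
from fit import *
b=capture("side");togo(.4,0,.2,102)
cv2.imwrite("pics/v9.png",up(b,170,120,110,150,4))
```

```text
t 21.75 pos [0.3944 0.038  0.2103] tilt [-0.0012  0.0021 -1.    ] turn z 0.15 shift cm [ 0.24 -3.84  1.03] F [-1.9  1.3  0.1] op 0.005
```

Run:
```python
from fit import *
b=capture("side");o=cv2.imread("pics/s0.png")
a=np.radians(12.05);ex=np.array([np.cos(a),np.sin(a),0]);ey=np.array([-ex[1],ex[0],0])
def val(im,x,y,z):
  u,v=proj("side",np.array([.5035,-.1166,0])+x*ex+y*ey+[0,0,z]);return int(cv2.getRectSubPix(cv2.cvtColor(im,6),(1,1),(float(u),float(v)))[0,0])
for n,im in(("before",o),("now",b)):
  print(n,"y=0 closed plane x=-.085..",[(round(x,3),val(im,x,0,.038)) for x in np.arange(-.085,.08,.005)])
  print(n,"cutaway bars x=0:",[(round(y,3),val(im,0,y,.038)) for y in np.arange(-.06,.061,.006)])
  print(n,"old frame spot",[val(im,.072+.12*.342,y,.0355+.12*.94) for y in(-.03,0,.03)])
for t in("frame_tab","hold_frame","clear_glass_center","opal_glass_center"):print(t,[(np.round(d["location"],3),round(d["p"],2)) for d in spot_in("side",t)[:2]])
```

```text
before y=0 closed plane x=-.085.. [(np.float64(-0.085), 242), (np.float64(-0.08), 242), (np.float64(-0.075), 242), (np.float64(-0.07), 242), (np.float64(-0.065), 242), (np.float64(-0.06), 237), (np.float64(-0.055), 150), (np.float64(-0.05), 48), (np.float64(-0.045), 58), (np.float64(-0.04), 110), (np.float64(-0.035), 120), (np.float64(-0.03), 119), (np.float64(-0.025), 119), (np.float64(-0.02), 119), (np.float64(-0.015), 118), (np.float64(-0.01), 107), (np.float64(-0.005), 93), (np.float64(0.0), 85), (np.float64(0.005), 61), (np.float64(0.01), 54), (np.float64(0.015), 52), (np.float64(0.02), 42), (np.float64(0.025), 41), (np.float64(0.03), 51), (np.float64(0.035), 73), (np.float64(0.04), 87), (np.float64(0.045), 48), (np.float64(0.05), 41), (np.float64(0.055), 44), (np.float64(0.06), 45), (np.float64(0.065), 44), (np.float64(0.07), 32), (np.float64(0.075), 23)]
before cutaway bars x=0: [(np.float64(-0.06), 243), (np.float64(-0.054), 192), (np.float64(-0.048), 62), (np.float64(-0.042), 40), (np.float64(-0.036), 77), (np.float64(-0.03), 90), (np.float64(-0.024), 88), (np.float64(-0.018
[... 1416 characters left out ...]
at64(-0.03), 76), (np.float64(-0.024), 125), (np.float64(-0.018), 135), (np.float64(-0.012), 135), (np.float64(-0.006), 135), (np.float64(-0.0), 135), (np.float64(0.006), 135), (np.float64(0.012), 138), (np.float64(0.018), 141), (np.float64(0.024), 121), (np.float64(0.03), 59), (np.float64(0.036), 33), (np.float64(0.042), 73), (np.float64(0.048), 121), (np.float64(0.054), 130), (np.float64(0.06), 126)]
now old frame spot [110, 112, 108]
frame_tab [(array([ 0.514, -0.124,  0.04 ]), 0.9), (array([0.464, 0.351, 0.032]), 0.51)]
hold_frame [(array([ 0.515, -0.127,  0.036]), 0.79)]
clear_glass_center [(array([ 0.504, -0.115,  0.031]), 0.87)]
opal_glass_center [(array([0.465, 0.348, 0.03 ]), 0.57)]
```

```bash
python3 -c "
from rig import bot;print(bot.hand_in())"
```

```text
the job is handed in; nothing more can be done
None
```

The clear glass is lying in the carrier's recess over the negative, the hinged frame is folded shut over it, and the job is handed in at about 22 s of the 67 s allowed.

- **Glass:** I gripped it by its two long edges, carried it level, and lowered it until it touched the recess floor at the expected height with about 7 N. I let go only then. A picture taken after release, before I folded the frame, shows it flat in the recess. No picture showed the fingers on its faces.
- **Frame:** I pushed it shut at the tab end with closed fingers, finishing with about 11 N at the expected closed height (z ≈ 38 mm). I then backed well away, so the robot is touching nothing.
- **Last checks:** The image limit stopped me from viewing the final picture, so I checked it by pixel values and detector positions instead. The tab, end bar and side bars show dark where a closed frame should be, the glass shows in the window, and nothing is left where the frame stood open. The tab end measured about 66 mm from the recess centre against the nominal 68 mm, which is within the picture's accuracy.
- **Opal glass and bystanders:** The opal was detected in its original place. I did not re-measure the notebook, binder clip or ink bottle, but the arm never went down near them.
- **Disagreement:** The two cameras differed by about 2 mm in x. I relied on the side camera's relative view of glass and negative for the placement.

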